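Close the laundry pitcher: turn the lid to the spout and press it home

ROBOT

A 7-joint arm with a two-finger parallel gripper is mounted at the origin on the work surface. World frame = base frame: x ahead of the robot, y to its left, z up, the work surface at z = 0. Lengths are in m, angles in rad, forces in N, time in s.
With the tool pointing down it reaches from about 0.425 to 1.025 m from the base axis. Payload 9.4 kg.
Tool frame: the origin (TCP) lies on the mounting face of the last link; the fingertips stand 173 mm ahead of it and the grasp point (between the pads) lies 155 mm ahead of it (grip_depth is the distance from the TCP to the grasp point, in m); z points along the fingers, y is the line along which they close (so a half turn about z gives the same grasp; the last joint's range is limited). The gripper opens to 85 mm and grips with 20 to 120 N. Pads are 22 mm wide; open, the fingers measure 114 mm over their backs; the gripper's body (76 mm by 85 mm) begins 54 mm behind the grasp point. The pads swing forward as they close: fully open they stand 13 mm farther back than shut.
Start: joints at [1.168, 0.599, -0.003, 1.599, 0.002, 0.943, -0.08], TCP at [0.232, -0.687, 0.405] pointing down, gripper open.
Joint ranges: [-2.57, 2.57], [-0.35, 1.97], [-1.29, 1.29], [0.11, 2.56], [-1.05, 4.19], [0.11, 1.86], [-2.63, 2.63]. Speed limits (rad/s): [2.22, 2.22, 3.01, 3.01, 3.14, 3.14, 3.14].

INTERFACE

Orientations are given as [roll, pitch, yaw] about the fixed x, y, z axes, in that order (R = Rz(yaw) Ry(pitch) Rx(roll)).
In Python, from rig import * gives the robot as it stands. The module is installed in compiled form; this text tells all that it offers.
- The arm moves only by the tool servo_tool, never from a script. Its argument "deltas" is one flat list of numbers, 4 for each row, row after row: the shift along the tool's x, y, z in cm, then the turn about the tool's z in degrees. In form: [x, y, z, twist, x, y, z, twist, ...]. A call has 1 to 12 rows; each row is the pose to reach, as a shift and turn from the pose commanded when the call began, along the tool's axes at that moment; what a row does not reach only later rows make up. A row lasts 1/10 s, in which the tool goes at most 50 mm and 8.59 degrees, less where a joint would pass 70% of its speed; a pose out of reach is approached as far as the arm can. A call with a gripper value outside its range is refused whole. "fingers" is the opening, from 0 (shut) to 1 (fully open), set as the call begins (left out, the last holds). The fingers move at their own pace and stop on an object; "newtons" is the grip in N (left out, the last holds). Time passes only in rows, so rows that repeat a pose let the fingers close. It gives the time, the measured TCP pose, the force, the opening and the grip force at its end, in the units of the state.
- sense(): the state, without advancing time (a new reading comes with each control period).
- get_image(name): name is "scene" or "top" or "wrist"; returns the picture (420x560x3 uint8, blue, green, red); there is no depth.
- get_calibration(name): a dict with "fx", "fy", "cx", "cy" (pixels), "world_to_cam" (4x4, takes a point from world to camera coordinates). Camera axes: x right, y up, looking along -z (the intrinsics and any distortion apply to the point x, -y, -z); pixel columns grow to the right and rows downward; lengths in m; the calibration is good to about 2 mm. The wrist camera is an equidistant fisheye: a pixel r from the principal point sees the ray r / f radians off the axis. A picture is of the moment at which its call begins: read the wrist's pose just before it. get_calibration takes no time and is no camera call; for the wrist camera it gives the pose at the moment of the call.
- job_done(): hands the job in; it is judged then, once.
The state is a dict: "time": time; "joint_pos": joint angles; "dq": joint speeds; "effort": joint torques, N m; "eef_pos": TCP position; "eef_rot": TCP orientation; "force": force on the tool from outside, world axes, zero at the start; "wrist_torque": the same for the moment, N m; "gripper_width": finger opening in m; "finger_force": force on a finger pad.
Only numpy, scipy, OpenCV 4.12 (cv2) and the standard library are available. Lean on these libraries where they do the work, as an engineer would, in place of code of your own. Each camera call takes 0.05 s, during which the arm holds its last target. There are 200 camera calls.

TASK

Turn the green lid on the steel pitcher clockwise by its edge until its notch faces the spout and it comes gently up against its stop, then press the lid straight down until it is fully home. Go easy on the pitcher and lid (well under 30 N), and leave everything else on the counter where it is.

Things in the scene. Friction and masses are not known exactly. Their poses are not given: they have to be found in the camera images.
- pitcher: Stainless steel pitcher, 118 mm diameter, rim 140 mm up, in a grey holder (156 mm) screwed to the counter, so it cannot move. Origin on its axis at counter level, z up, +x to the V-shaped spout (90 mm from the axis, not above the rim); loop handle on -x (to 108 mm, below the rim). More than 30 N on the pitcher or lid counts as damage.
- spout_mark (a point): Red dot (12 mm) on the tip of the spout, 85 mm from the pitcher's axis, 142 mm above the counter; axes as the pitcher's.
- lid_center (a point): Centre of the flat top of the green hard silicone lid (6 mm plate, 124 mm diameter), on the pitcher's axis; +x points to the notch. The top is 155 mm above the counter when up, 146 to 148 mm when home. The flat inside 42 mm radius is free for pressing. The lid is captive: it cannot be lifted off or tilted.
- lid_tab (a point): Middle of the tab opposite the notch, 52 mm from the axis, 9 mm above the lid's top. Three such green upright tabs stand on the lid, at 90, 180 and 270 degrees from the notch: 18 mm tall, 16 mm radially (44 to 60 mm from the axis), 10 mm thick. Push a tab's side to turn the lid.
- lid_notch (a point): The notch, a gap 16 mm wide and 16 mm deep in the lid's edge, with a white stripe on the lid beside it; this point is on the lid's top plane, 55 mm from the axis.
- lid_turn (a joint): Turn of the lid, rad, positive counter-clockwise from above; 0: notch exactly at the spout. Starts 0.6 to 1.5. Stiff (about 4 N at a tab), stays where left. Clockwise it ends at an unseen firm stop, within 0.18 of zero, different each time. The lid goes down only when at this stop or less than 0.04 rad short of it; elsewhere it is blocked after 2 mm.
- lid_press (a joint): How far the lid has been pressed down, m: 0 up, 0.007 to 0.009 fully home. It takes about 6 N to slide and stays where left; from 0.007 on it squeezes a springy gasket (8 N more per mm), and at 0.009 the plate meets the rim, hard.
- softener_ball: White plastic softener ball, 66 mm, blue cap, 72 mm tall, flat foot, standing near the pitcher; origin under its centre. Leave it.
- scoop: Clear plastic measuring scoop, 60 mm cup, 45 mm tall, with a flat handle, near the pitcher. Origin under the cup. Leave it.
- detergent: Orange bottle, 84 mm diameter, 220 mm tall. Origin under its centre. Leave it.
- stain_jar: White jar with red cap, 76 mm diameter, 110 mm tall. Leave it.
- brush: Scrubbing brush lying on the counter. Leave it.
- soap_bar: Yellow soap bar 85 x 55 x 28 mm. Leave it.
- crate_front (a joint): Tilt of the front of the blue plastic crate (200 x 260 x 155 mm, fixed at the right, refill bottles in it), rad; 0 shut. Leave it shut.

How it is judged:
On the way, in this order (a step that is already met when the one before it is completed fails the run):
1. the lid is turned until its notch faces the spout, while still up (value of joint lid_turn between -0.26 and 0.26 rad and value of joint lid_press below 0.003 m), for 0.2 s.
2. the lid is pressed down home (value of joint lid_press above 0.0065 m), for 0.2 s.
At the end, for the whole second after the job is handed in: The lid is down at least 6.5 of its 9 mm, its notch within 0.26 rad of the spout, at rest and released, nothing else disturbed (value of joint lid_press above 0.0065 m and value of joint lid_turn between -0.26 and 0.26 rad and velocity of joint lid_turn between -0.05 and 0.05 rad/s); the robot touches nothing.
It fails at once if a push of more than 30 N on the pitcher or its lid (contact force between any of the fingers, the arm and pitcher above 30 N).
It fails at once if another thing on the counter moved more than 20 mm, or the crate's front tilted out (distance of any of softener_ball, scoop, detergent, stain_jar, brush, soap_bar from where it was at the start of the episode above 0.02 m or value of joint crate_front above 0.1 rad).
It also fails if it takes over 48 s, if anything falls off the work surface, if the arm or the gripper's body presses on something with over 40 N, if the wrist force passes 120 N, or if a joint passes its speed limit or range.

## Working session

There is one attempt and no reset: what is moved stays moved. The work goes in short steps, Python scripts to look and compute and a tool call to move; the robot and the scene stay as the last step left them, time stands still between calls to the robot, and variables do not carry over. Pictures are saved under pics/ and viewed, at most 10 in all, crops included, and the job is handed in when it is done.

Besides the shell and the picture viewer there is one more tool, called in YAML: its name, and indented under it one key for each argument. servo_tool: Moves the arm, as the interface text tells. Its arguments: {"type":"object","properties":{"deltas":{"type":"array","items":{"type":"number"}},"fingers":{"type":"number"},"newtons":{"type":"number"}},"required":["deltas"]}

```bash
mkdir -p pics
cat > h.py <<'E'
from rig import *
import numpy as np, cv2
def pix(name,P,c=None):
    c=c or get_calibration(name); p=c["world_to_cam"]@np.append(P,1); x,y,z=p[0],-p[1],-p[2]
    return c["cx"]+c["fx"]*x/z, c["cy"]+c["fy"]*y/z
def ray(name,u,v,z):
    c=get_calibration(name); M=np.linalg.inv(np.array(c["world_to_cam"]))
    d=M[:3,:3]@np.array([(u-c["cx"])/c["fx"],-(v-c["cy"])/c["fy"],-1]); o=M[:3,3]
    return o+d*(z-o[2])/d[2]
E
python3 - <<'E'
from h import *
for n in("scene","top"):
    cv2.imwrite(f"pics/{n}0.png",cv2.resize(get_image(n),(800,600)))
    c=get_calibration(n);print(n,{k:(np.round(v,3).tolist()) for k,v in c.items()})
s=sense();print(s)
E
```

```text
scene {'fx': 509.998, 'fy': 509.998, 'cx': 276.365, 'cy': 216.159, 'world_to_cam': [[0.621, 0.784, -0.009, -0.307], [-0.53, 0.429, 0.732, 0.211], [0.577, -0.45, 0.682, -1.757], [0.0, 0.0, 0.0, 1.0]]}
top {'fx': 388.433, 'fy': 388.433, 'cx': 277.845, 'cy': 211.832, 'world_to_cam': [[0.01, -1.0, 0.005, -0.025], [0.998, 0.011, 0.057, -0.511], [-0.057, 0.004, 0.998, -1.228], [0.0, 0.0, 0.0, 1.0]]}
{'time': 0.1, 'joint_pos': array([ 1.16831715,  0.60002857, -0.00253753,  1.60005873,  0.00177499,
        0.94288724, -0.07977954]), 'dq': array([-2.02858046e-05, -2.49147369e-03, -4.26311762e-04, -1.30592081e-03,
        6.67956214e-04, -4.10270640e-04, -5.67592879e-05]), 'effort': array([ 6.29478440e-03, -7.77982306e+01,  1.57075435e+00, -2.58620650e+01,
        1.26843218e-02,  5.53321734e-03, -7.35831918e-06]), 'eef_pos': array([ 0.23198473, -0.68668956,  0.40391201]), 'eef_rot': array([-3.14021757e+00,  1.12073328e-04,  3.25838698e-01]), 'force': array([0.05171268, 0.25022591, 0.17982769]), 'wrist_torque': array([ 0.02376653,  0.00630648, -0.00146334]), 'finger_force': 0.0, 'gripper_width': 0.08525088088563673}
```

View pics/top0.png

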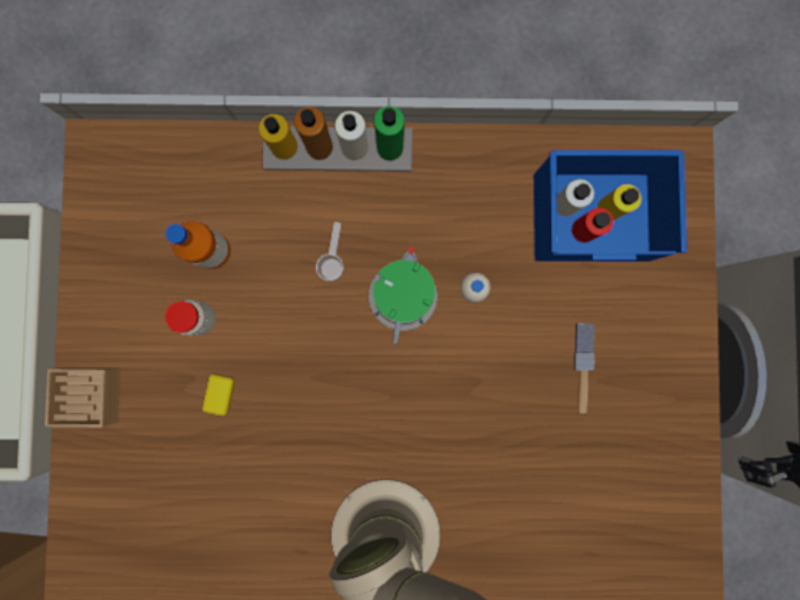

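View pics/scene0.png

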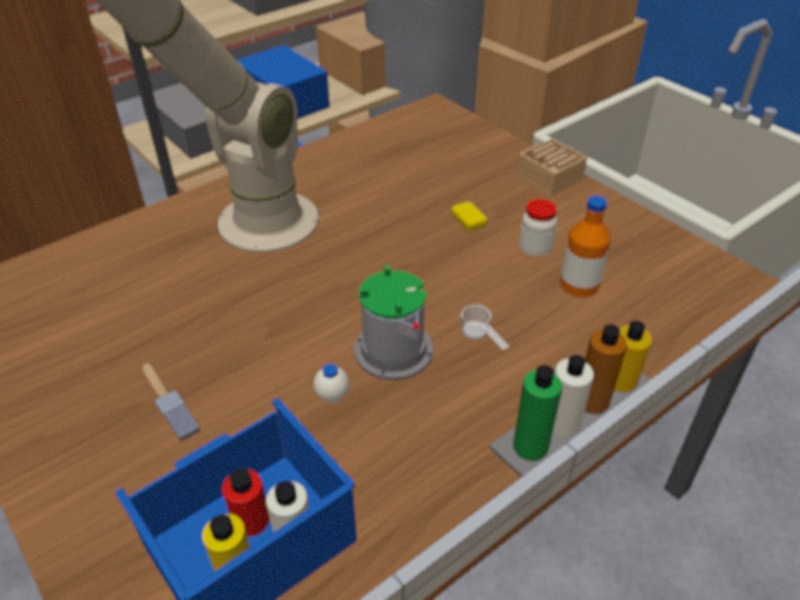

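The top view shows the pitcher lid at about (403,292), the red spout dot at (411,250), the white stripe at (389,283), and tabs near (416,267) and (427,303). The ball is at (476,287) and the scoop at (329,266). The scene view agrees with this.

Run:
```python
from h import *
im=get_image("top")
hsv=cv2.cvtColor(im,cv2.COLOR_BGR2HSV)
roi=np.zeros(im.shape[:2],np.uint8); roi[165:250,245:320]=1
g=cv2.inRange(hsv,(40,80,40),(85,255,255))*roi
r=(cv2.inRange(hsv,(0,120,80),(8,255,255))|cv2.inRange(hsv,(172,120,80),(180,255,255)))*roi
w=cv2.inRange(hsv,(0,0,150),(180,90,255))*roi
cs,_=cv2.findContours(g,0,2); c=max(cs,key=cv2.contourArea)
e=cv2.fitEllipse(cv2.convexHull(c)); print("ell",e)
C=ray("top",*e[0],.155); print("C",C)
v,u=np.nonzero(r); R=ray("top",u.mean(),v.mean(),.142); print("red",u.mean(),v.mean(),len(u),R)
d=R-C; print("spout ang",np.degrees(np.arctan2(d[1],d[0])),np.hypot(*d[:2]))
n,l,st,ce=cv2.connectedComponentsWithStats(w)
for i in range(1,n):
    if st[i,4]>3:
        W=ray("top",*ce[i],.155);d=W-C;print("white",ce[i],st[i,4],W,np.degrees(np.arctan2(d[1],d[0])),np.hypot(*d[:2]))
cr=cv2.resize(im[165:250,230:350],None,fx=6.6,fy=6.6,interpolation=cv2.INTER_CUBIC)
cv2.imwrite("pics/crop.png",cr)
for nme,(u,v) in dict(ball=(476,280),scoop=(329,266)).items(): print(nme,ray("top",u*.7,v*.7,.04))
```

```text
ell ((282.4051208496094, 203.14508056640625), (43.347190856933594, 43.66806411743164), 49.18209457397461)
C [ 0.52823877 -0.03150627  0.155     ]
red 287.2352941176471 174.58823529411765 17 [ 0.61215043 -0.04486924  0.142     ]
spout ang -9.048395582319186 0.08496902800070892
white [271.42105263 197.73684211] 19 [ 5.43334084e-01 -1.16130251e-04  1.55000000e-01] 64.31739334586231 0.03483115661342473
ball [ 0.56168489 -0.19282366  0.04      ]
scoop [0.58916409 0.13109164 0.04      ]
```

View pics/crop.png

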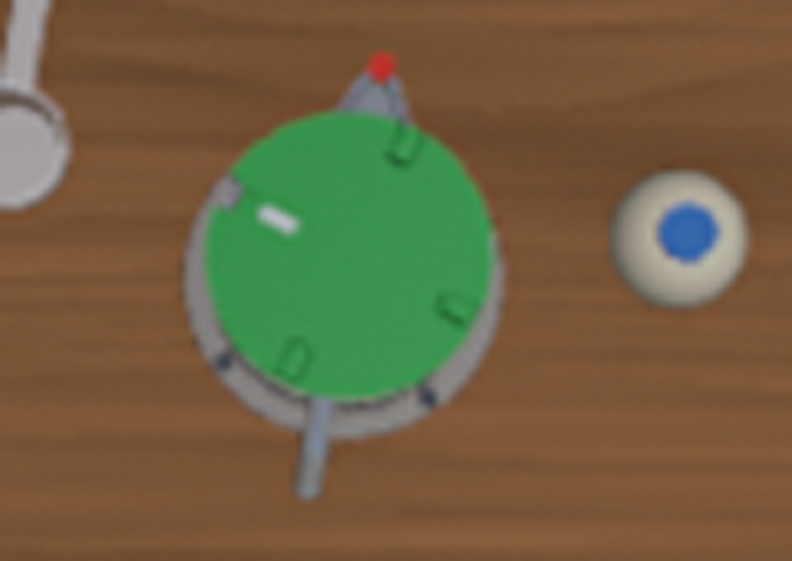

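The lid axis is at about (0.528, -0.031), the spout is at -9° and the notch at about +63°, so it needs a clockwise turn of about 72°. My plan is to centre the open gripper over the lid with the fingers next to two opposite tabs, then twist.

servo_tool:
  deltas: [1.5, -1.6, 0, -2.5, 4.5, -4.8, 0, -7, 7.8, -8.4, 0, -12, 11.1, -11.9, 0, -18, 14.4, -15.5, 0, -24, 17.7, -19, 0, -30, 21, -22.5, 0, -36, 24.3, -26.1, 0, -42, 27.6, -29.6, 0, -48, 30.9, -33.2, 0, -54, 34.2, -36.7, 0, -60, 36.5, -39.2, 0, -66]
  fingers: 1

```text
time: 1.35
eef_pos: [0.4533, -0.1956, 0.4049]
eef_rot: [3.141, -0.0, 1.485]
force: [0.8, -0.1, 0.5]
gripper_width: 0.0857
finger_force: 0.0
```

```bash
cat > go.py <<'E'
import sys
from h import *
def rel(x,y,z,yawdeg):
    s=sense(); p=s["eef_pos"]; yw=s["eef_rot"][2]; d=np.array([x,y,z])-p
    print("pos",p.round(4),"rot",s["eef_rot"].round(4),"q",s["joint_pos"].round(2),"t",s["time"],"F",s["force"].round(2),"T",s["wrist_torque"].round(3))
    print("rel cm/deg",np.round([100*(d[0]*np.cos(yw)+d[1]*np.sin(yw)),100*(d[0]*np.sin(yw)-d[1]*np.cos(yw)),-100*d[2],-(yawdeg-np.degrees(yw))],2))
if len(sys.argv)>1: rel(*map(float,sys.argv[1:]))
E
python3 go.py .528 -.0315 .38 95
```

```text
pos [ 0.4533 -0.1956  0.4049] rot [ 3.1410e+00 -5.0000e-04  1.4845e+00] q [ 0.59  0.35 -0.39  2.1   0.2   0.73 -0.01] t 1.35 F [ 0.82 -0.09  0.53] T [ 0.004  0.032 -0.003]
rel cm/deg [16.99  6.03  2.49 -9.94]
```

servo_tool:
  deltas: [2, 0.7, 0, -1, 6, 2.1, 0, -3, 10, 3.5, 0, -6, 14, 5, 0.5, -8, 16, 5.7, 1, -9, 17, 6.0, 2, -10, 17, 6.0, 2.5, -10, 17, 6.0, 2.5, -10, 17, 6.0, 2.5, -10]

```text
time: 2.25
eef_pos: [0.5274, -0.0365, 0.3794]
eef_rot: [-3.14, 0.001, 1.65]
force: [-0.2, -0.6, 0.4]
gripper_width: 0.0852
finger_force: 0.0
```

```bash
python3 go.py .528 -.0315 .345 95
python3 - <<'E'
from h import *
a=get_image("scene"); b=get_image("wrist")
for P in ([.528,-.0315,.155],): u,v=map(int,pix("scene",P))
a=cv2.resize(a[v-70:v+60,u-65:u+65],(560,560)); b=cv2.resize(b,(560,420))
cv2.imwrite("pics/s1.png",cv2.resize(np.hstack([a,cv2.copyMakeBorder(b,70,70,0,0,0)]),(800,400)))
E
```

```text
pos [ 0.5274 -0.0365  0.3794] rot [-3.1405e+00  6.0000e-04  1.6498e+00] q [ 0.28  0.43 -0.43  2.05  0.27  0.71 -0.25] t 2.25 F [-0.22 -0.6   0.36] T [-0.01  -0.03   0.058]
rel cm/deg [ 0.5   0.1   3.44 -0.47]
```

View pics/s1.png

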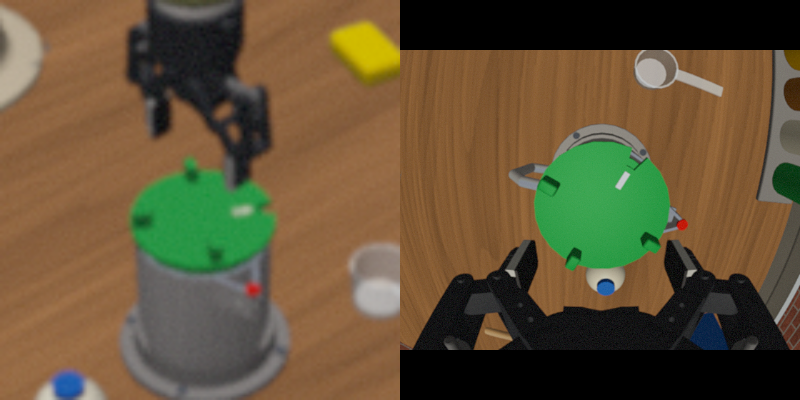

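The fingers hang above the lid. The wrist view shows the tabs, the notch stripe at (622,180) and the red dot at (682,225). I'll use it to refine the lid's centre and angle.

```bash
python3 - <<'E'
from h import *
from scipy.optimize import least_squares
c=get_calibration("wrist"); im=get_image("wrist"); hsv=cv2.cvtColor(im,cv2.COLOR_BGR2HSV)
M=np.linalg.inv(np.array(c["world_to_cam"]))
def wray(u,v,z):
    x=(u-c["cx"])/c["fx"];y=(v-c["cy"])/c["fy"];r=np.hypot(x,y)
    k=np.sinc(r/np.pi)
    d=M[:3,:3]@np.array([x*k,-y*k,-np.cos(r)]);o=M[:3,3]
    return o+d*(z-o[2])/d[2]
g=cv2.inRange(hsv,(40,110,60),(85,255,255)); g[:, 440:]=0
cs,_=cv2.findContours(g,0,cv2.CHAIN_APPROX_NONE); k=max(cs,key=cv2.contourArea)[:,0]
P=np.array([wray(u,v,.155)[:2] for u,v in k])
f=least_squares(lambda p:np.hypot(*(P-p[:2]).T)-.062,[.528,-.0315],loss="cauchy",f_scale=.001)
C=f.x; print("C",C,"rms",np.median(abs(f.fun)),c["cx"],c["cy"],c["fx"])
r=cv2.inRange(hsv,(0,150,100),(8,255,255))|cv2.inRange(hsv,(172,150,100),(180,255,255)); r[:, :320]=0; r[:,440:]=0
n,l,st,ce=cv2.connectedComponentsWithStats(r); i=1+st[1:,4].argmax(); R=wray(*ce[i],.142)[:2]-C
print("red",ce[i],R,np.hypot(*R),np.degrees(np.arctan2(R[1],R[0])))
w=cv2.inRange(hsv,(0,0,170),(180,50,255))*(cv2.drawContours(np.zeros_like(g),[cv2.convexHull(k)],-1,1,-1))
n,l,st,ce=cv2.connectedComponentsWithStats(w)
for i in range(1,n):
    if st[i,4]>15: W=wray(*ce[i],.155)[:2]-C; print("white",ce[i],st[i,4],np.hypot(*W),np.degrees(np.arctan2(W[1],W[0])))
E
python3 go.py .528 -.0315 .345 95
```

```text
C [ 0.52781964 -0.0335698 ] rms 0.0002956362140050066 281.05342403848493 207.11006450626604 325.19226210127806
red [394.61111111 244.66161616] [ 0.08398558 -0.01375546] 0.08510458239972553 -9.301522438185593
white [310.85714286 182.54017857] 224 0.03389469091842907 62.970032446274644
pos [ 0.5277 -0.036   0.3799] rot [3.1414e+00 4.0000e-04 1.6503e+00] q [ 0.28  0.43 -0.43  2.05  0.27  0.71 -0.25] t 2.4 F [ 0.47 -0.   -0.93] T [-0.001  0.023 -0.015]
rel cm/deg [ 0.45  0.07  3.49 -0.44]
```

servo_tool:
  deltas: [0.3, 0, 1, 0, 0.3, 0, 2, 0, 0.3, 0, 3, 0, 0.3, 0, 4, 0, 0.3, 0, 4.4, 0, 0.3, 0, 4.6, 0, 0.3, 0, 4.6, 0, 0.3, 0, 4.6, 0]

```text
time: 3.2
eef_pos: [0.5278, -0.0319, 0.3339]
eef_rot: [3.141, 0.0, 1.652]
force: [-0.1, 0.0, -0.5]
gripper_width: 0.0853
finger_force: 0.0
```

```bash
python3 go.py .5278 -.033 .325 95
python3 - <<'E'
from h import *
a=get_image("scene"); b=get_image("wrist")
u,v=map(int,pix("scene",[.528,-.0315,.155]))
a=cv2.resize(a[v-70:v+60,u-65:u+65],(560,560)); b=cv2.resize(b[90:330,160:440],(560,480))
cv2.imwrite("pics/s2.png",cv2.resize(np.hstack([a,cv2.copyMakeBorder(b,40,40,0,0,0)]),(800,400)))
E
```

```text
pos [ 0.5278 -0.0319  0.3339] rot [3.1412 0.     1.6523] q [ 0.24  0.49 -0.4   2.1   0.32  0.61 -0.3 ] t 3.2 F [-0.09  0.   -0.5 ] T [-0.021  0.039 -0.034]
rel cm/deg [-0.11 -0.01  0.89 -0.33]
```

View pics/s2.png

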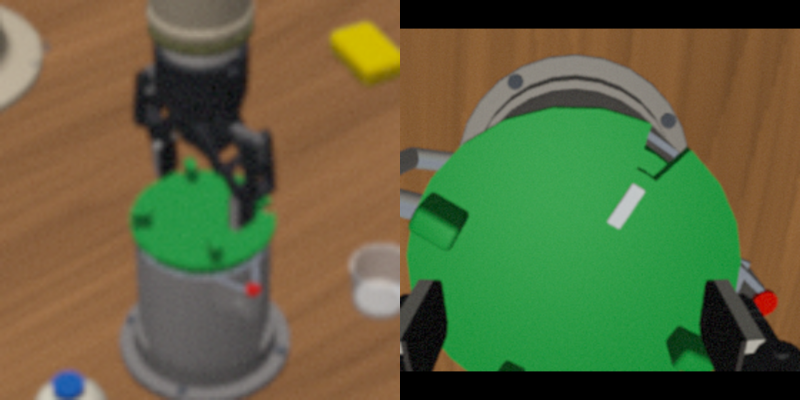

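The fingers stand beside the two tabs, and it isn't clear whether they are fully down. I'll descend gently.

servo_tool:
  deltas: [-0.1, 0, 0.2, 0, -0.1, 0, 0.4, 0, -0.1, 0, 0.5, 0, -0.1, 0, 0.5, 0]

```text
time: 3.7
eef_pos: [0.5277, -0.033, 0.3285]
eef_rot: [-3.141, -0.0, 1.652]
force: [0.0, 0.1, 0.2]
gripper_width: 0.0859
finger_force: 0.0
```

servo_tool:
  deltas: [0, 0, 0.1, 0, 0, 0, 0.2, 0, 0, 0, 0.3, 0, 0, 0, 0.3, 0]

```text
time: 4.1
eef_pos: [0.5277, -0.0329, 0.3255]
eef_rot: [-3.141, -0.0, 1.652]
force: [0.4, 0.0, -0.2]
gripper_width: 0.0855
finger_force: 0.0
```

servo_tool:
  deltas: [0, 0, 0.2, 0, 0, 0, 0.4, 0, 0, 0, 0.4, 1, 0, 0, 0.4, 4, 0, 0, 0.4, 7, 0, 0, 0.4, 10, 0, 0, 0.4, 13, 0, 0, 0.4, 16, 0, 0, 0.4, 19, 0, 0, 0.4, 22, 0, 0, 0.4, 25]

```text
time: 5.2
eef_pos: [0.5278, -0.0329, 0.3216]
eef_rot: [3.142, 0.0, 1.214]
force: [1.0, 0.6, 0.3]
gripper_width: 0.0854
finger_force: 2.3
```

```bash
python3 go.py .5278 -.033 .3215 30
```

```text
pos [ 0.5278 -0.0329  0.3216] rot [3.1416 0.     1.2136] q [ 0.14  0.5  -0.26  2.11  0.23  0.56 -0.64] t 5.2 F [1.02 0.57 0.3 ] T [-0.021 -0.026  0.232]
rel cm/deg [-1.000e-02  1.000e-02  1.000e-02  3.954e+01]
```

servo_tool:
  deltas: [0, 0, 0, 3, 0, 0, 0, 7, 0, 0, 0, 11, 0, 0, 0, 15, 0, 0, 0, 19, 0, 0, 0, 23, 0, 0, 0, 27, 0, 0, 0, 31, 0, 0, 0, 34, 0, 0, 0, 37, 0, 0, 0, 39, 0, 0, 0, 40]

```text
time: 6.4
eef_pos: [0.5278, -0.0328, 0.3217]
eef_rot: [3.141, -0.0, 0.517]
force: [1.0, 1.0, -0.4]
gripper_width: 0.0854
finger_force: 2.1
```

```bash
python3 go.py .5278 -.033 .3215 0
cat > meas.py <<'E'
from h import *
# lid tabs / white stripe from the top view
im=get_image("wrist");c=get_calibration("wrist");M=np.linalg.inv(np.array(c["world_to_cam"]))
hsv=cv2.cvtColor(im,cv2.COLOR_BGR2HSV)
g=cv2.inRange(hsv,(40,110,60),(85,255,255));cs,_=cv2.findContours(g,0,2);k=max(cs,key=cv2.contourArea)
w=cv2.inRange(hsv,(0,0,170),(180,50,255))*(cv2.drawContours(np.zeros_like(g),[cv2.convexHull(k)],-1,1,-1))
n,l,st,ce=cv2.connectedComponentsWithStats(w)
for i in range(1,n):
    if st[i,4]>15:
        u,v=ce[i];x=(u-c["cx"])/c["fx"];y=(v-c["cy"])/c["fy"];r=np.hypot(x,y);q=np.sinc(r/np.pi)
        d=M[:3,:3]@np.array([x*q,-y*q,-np.cos(r)]);o=M[:3,3];W=(o+d*(.155-o[2])/d[2])[:2]-[.5278,-.0333]
        print("white",ce[i],st[i,4],np.hypot(*W),"lid_turn deg",np.degrees(np.arctan2(W[1],W[0]))+9.3)
E
python3 meas.py
```

```text
pos [ 0.5278 -0.0328  0.3217] rot [ 3.1415e+00 -2.0000e-04  5.1680e-01] q [-0.    0.48 -0.06  2.12  0.05  0.54 -1.15] t 6.4 F [ 0.98  1.   -0.4 ] T [ 0.102 -0.169  0.203]
rel cm/deg [-1.000e-02  2.000e-02  2.000e-02  2.961e+01]
white [308.50124069 214.8808933 ] 403 0.033605975544697346 lid_turn deg 17.779677826485155
```

The lid moves with the twist and has about 18° left. I'll go to about +11° and then creep.

servo_tool:
  deltas: [0, 0, 0, 2, 0, 0, 0, 4, 0, 0, 0, 5.5, 0, 0, 0, 6.5, 0, 0, 0, 6.5]

```text
time: 6.95
eef_pos: [0.5278, -0.0328, 0.3217]
eef_rot: [3.142, -0.0, 0.404]
force: [1.6, 3.0, -1.2]
gripper_width: 0.0852
finger_force: 1.5
```

```bash
cat > t.py <<'E'
from rig import *
import numpy as np
s=sense();print("yaw",np.degrees(s["eef_rot"][2]).round(3),"T",s["wrist_torque"].round(3),"F",s["force"].round(2),"ff",round(float(s["finger_force"]),2),"t",s["time"])
E
python3 t.py
```

```text
yaw 23.135 T [ 0.357 -0.287  0.093] F [ 1.64  3.04 -1.22] ff 1.51 t 6.95
```

servo_tool:
  deltas: [0, 0, 0, 0.3, 0, 0, 0, 0.6]

```text
time: 7.15
eef_pos: [0.5278, -0.0329, 0.3217]
eef_rot: [-3.142, -0.0, 0.394]
force: [1.9, 2.8, -1.0]
gripper_width: 0.0857
finger_force: 2.2
```

```bash
python3 t.py
```

```text
yaw 22.566 T [ 0.473 -0.345  0.181] F [ 1.93  2.82 -0.98] ff 2.17 t 7.15
```

servo_tool:
  deltas: [0, 0, 0, 0.3, 0, 0, 0, 0.6]

```text
time: 7.35
eef_pos: [0.5278, -0.0329, 0.3217]
eef_rot: [-3.142, -0.0, 0.383]
force: [2.4, 3.1, -0.8]
gripper_width: 0.0855
finger_force: 2.2
```

```bash
python3 t.py
```

```text
yaw 21.95 T [ 0.505 -0.439  0.185] F [ 2.39  3.1  -0.78] ff 2.2 t 7.35
```

servo_tool:
  deltas: [0, 0, 0, 0.3, 0, 0, 0, 0.6]

```text
time: 7.55
eef_pos: [0.5278, -0.0329, 0.3217]
eef_rot: [-3.142, -0.0, 0.373]
force: [2.8, 2.2, -1.1]
gripper_width: 0.0853
finger_force: 2.2
```

```bash
python3 t.py
```

```text
yaw 21.35 T [ 0.593 -0.44   0.159] F [ 2.84  2.24 -1.15] ff 2.22 t 7.55
```

servo_tool:
  deltas: [0, 0, 0, 0.3, 0, 0, 0, 0.6]

```text
time: 7.75
eef_pos: [0.5278, -0.0329, 0.3217]
eef_rot: [3.142, -0.0, 0.363]
force: [3.1, 2.3, -3.0]
gripper_width: 0.0857
finger_force: 5.2
```

```bash
python3 t.py
```

```text
yaw 20.774 T [ 0.663 -0.52   0.472] F [ 3.1   2.28 -2.95] ff 5.21 t 7.75
```

servo_tool:
  deltas: [0, 0, 0, 0.2, 0, 0, 0, 0.2]

```text
time: 7.95
eef_pos: [0.5278, -0.0328, 0.3217]
eef_rot: [3.142, -0.0, 0.36]
force: [2.7, 2.7, -1.2]
gripper_width: 0.0855
finger_force: 6.4
```

```bash
python3 t.py; python3 meas.py
```

```text
yaw 20.602 T [ 0.659 -0.566  0.543] F [ 2.65  2.72 -1.16] ff 6.4 t 7.95
white [308.01503759 214.70175439] 399 0.03355225681290631 lid_turn deg 9.044856814331894
```

The torque and finger force rose sharply, so the lid is at its stop at about 0.157 rad. Next I'll back off, lift and close the fingers.

servo_tool:
  deltas: [0, 0, 0, -2, 0, 0, 0, -5, 0, 0, 0, -6, 0, 0, -1, -6, 0, 0, -2, -6, 0, 0, -3, -6, 0, 0, -3.5, -6, 0, 0, -3.5, -6]

```text
time: 8.8
eef_pos: [0.5279, -0.033, 0.3579]
eef_rot: [3.141, -0.002, 0.463]
force: [-0.4, -0.2, 0.5]
gripper_width: 0.0854
finger_force: 0.0
```

servo_tool:
  deltas: [0, 0, 0, 0, 0, 0, 0, 0, 0, 0, 0, 0, 0, 0, 0, 0, 0, 0, 0, 0, 0, 0, 0, 0, 0, 0, 0, 0, 0, 0, 0, 0]
  fingers: 0
  newtons: 20

```text
time: 9.6
eef_pos: [0.5277, -0.033, 0.3566]
eef_rot: [-3.142, 0.0, 0.464]
force: [-0.2, -0.5, -0.1]
gripper_width: 0.0001
finger_force: 0.0
```

```bash
python3 t.py; python3 go.py .5278 -.033 .331 26; python3 meas.py
```

```text
yaw 26.566 T [-0.022  0.038  0.046] F [-0.21 -0.47 -0.05] ff 0.0 t 9.6
pos [ 0.5277 -0.033   0.3566] rot [-3.1415e+00  1.0000e-04  4.6370e-01] q [-0.01  0.43 -0.05  2.09  0.03  0.62 -1.19] t 9.6 F [-0.21 -0.47 -0.05] T [-0.022  0.038  0.046]
rel cm/deg [0.   0.   2.56 0.57]
white [308.7173913  195.22463768] 276 0.033802144596964775 lid_turn deg 9.214622556576025
white [274.52941176 295.47058824] 17 0.035171528524769534 lid_turn deg -150.94465650018867
white [287.8 295.5] 20 0.03518951088477212 lid_turn deg -137.3684389274553
```

servo_tool:
  deltas: [0, 0, 0.6, 0, 0, 0, 1.4, 0, 0, 0, 2.1, 0, 0, 0, 2.4, 0, 0, 0, 2.5, 0, 0, 0, 2.6, 0, 0, 0, 2.7, 0, 0, 0, 2.7, 0]

```text
time: 10.45
eef_pos: [0.5278, -0.033, 0.3297]
eef_rot: [3.142, -0.0, 0.464]
force: [0.1, -0.8, -0.8]
gripper_width: -0.0002
finger_force: 0.0
```

servo_tool:
  deltas: [0, 0, 0.05, 0, 0, 0, 0.1, 0, 0, 0, 0.15, 0, 0, 0, 0.2, 0, 0, 0, 0.2, 0]

```text
time: 10.95
eef_pos: [0.5278, -0.033, 0.328]
eef_rot: [3.141, -0.0, 0.464]
force: [-0.4, -0.2, 3.9]
gripper_width: 0.0002
finger_force: 2.2
```

servo_tool:
  deltas: [0, 0, 0.05, 0, 0, 0, 0.1, 0, 0, 0, 0.15, 0]

```text
time: 11.25
eef_pos: [0.5278, -0.033, 0.3265]
eef_rot: [3.141, -0.0, 0.464]
force: [-1.3, -0.1, 6.4]
gripper_width: -0.0001
finger_force: 3.0
```

servo_tool:
  deltas: [0, 0, 0.05, 0, 0, 0, 0.1, 0]

```text
time: 11.45
eef_pos: [0.5278, -0.033, 0.3255]
eef_rot: [3.141, -0.0, 0.464]
force: [-1.3, -0.9, 5.7]
gripper_width: -0.0001
finger_force: 3.0
```

servo_tool:
  deltas: [0, 0, 0.05, 0, 0, 0, 0.1, 0]

```text
time: 11.65
eef_pos: [0.5278, -0.033, 0.3245]
eef_rot: [3.141, -0.0, 0.464]
force: [-1.2, 0.5, 5.4]
gripper_width: -0.0
finger_force: 3.0
```

It passed the blocking depth at about 6 N, so I'll continue down.

servo_tool:
  deltas: [0, 0, 0.05, 0, 0, 0, 0.1, 0, 0, 0, 0.15, 0, 0, 0, 0.2, 0]

```text
time: 12.05
eef_pos: [0.5278, -0.033, 0.3225]
eef_rot: [3.141, -0.0, 0.464]
force: [-1.9, -0.4, 5.8]
gripper_width: -0.0004
finger_force: 3.0
```

servo_tool:
  deltas: [0, 0, 0.05, 0, 0, 0, 0.1, 0]

```text
time: 12.25
eef_pos: [0.5278, -0.033, 0.3215]
eef_rot: [3.141, -0.0, 0.464]
force: [-1.8, -0.4, 5.7]
gripper_width: 0.0001
finger_force: 3.1
```

servo_tool:
  deltas: [0, 0, 0.05, 0, 0, 0, 0.08, 0]

```text
time: 12.45
eef_pos: [0.5278, -0.033, 0.3209]
eef_rot: [3.141, -0.0, 0.464]
force: [-1.9, 0.5, 9.6]
gripper_width: -0.0
finger_force: 4.8
```

servo_tool:
  deltas: [0, 0, 0.05, 0, 0, 0, 0.05, 0]

```text
time: 12.65
eef_pos: [0.5277, -0.033, 0.3205]
eef_rot: [3.141, -0.0, 0.464]
force: [-2.0, -1.1, 9.7]
gripper_width: 0.0001
finger_force: 4.8
```

servo_tool:
  deltas: [0, 0, 0.03, 0, 0, 0, 0.05, 0, 0, 0, 0.05, 0, 0, 0, 0.05, 0]

```text
time: 13.05
eef_pos: [0.5277, -0.033, 0.3202]
eef_rot: [3.141, -0.001, 0.464]
force: [-3.1, 0.3, 12.0]
gripper_width: -0.0002
finger_force: 6.4
```

servo_tool:
  deltas: [0, 0, -0.2, 0, 0, 0, -0.6, 0, 0, 0, -1.5, 0, 0, 0, -3, 0, 0, 0, -5, 0, 0, 0, -6.5, 0, 0, 0, -7, 0, 0, 0, -7, 0, 0, 0, -7, 0]

```text
time: 13.95
eef_pos: [0.5275, -0.033, 0.389]
eef_rot: [-3.141, 0.001, 0.464]
force: [-0.1, -0.2, 0.1]
gripper_width: 0.0002
finger_force: 0.0
```

```bash
python3 t.py
python3 - <<'E'
from h import *
a=get_image("scene"); b=get_image("top")
u,v=map(int,pix("scene",[.528,-.0315,.155]))
a=cv2.resize(a[v-70:v+60,u-65:u+65],(560,560)); b=cv2.resize(b,(560,420))
cv2.imwrite("pics/s3.png",cv2.resize(np.hstack([a,cv2.copyMakeBorder(b,70,70,0,0,0)]),(800,400)))
E
```

```text
yaw 26.57 T [-0.018  0.004 -0.021] F [-0.11 -0.21  0.09] ff 0.0 t 13.95
```

View pics/s3.png

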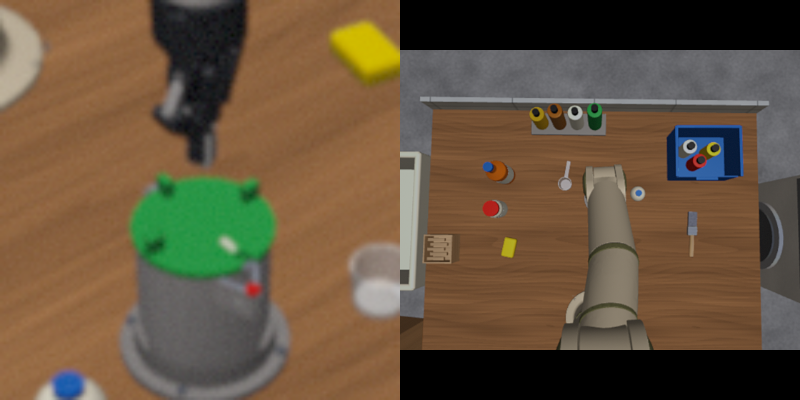

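The lid sits lower, with its stripe at (228,243) facing the red dot at (253,289). The robot is clear and the other items haven't moved.

```bash
python3 -c "
from rig import *
print(job_done())"
```

```text
the job is handed in; nothing more can be done
None
```

I turned the lid to its stop (about 0.16 rad from the spout), pressed it about 8 mm down with roughly 12 N, and handed the job in at about 14 s with the arm clear and the other items not visibly moved; the hand-in gave no pass/fail result.

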